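# Pack a handheld tester set in its shipping carton

### The arm

A 6-joint arm with a two-finger parallel gripper is mounted at the origin on a cart in front of the work surface, level with it; the furniture and walls round the work are solid. World frame = base frame: x ahead of the robot, y to its left, z up, the work surface at z = 0. Lengths are in m, angles in rad, forces in N, time in s.
With the tool pointing down it reaches from about 0.3 to 0.875 m from the base axis. Payload 4.2 kg.
Tool frame: the origin (TCP) lies midway between the tips of the shut fingers; the grasp point (between the pads) lies 19 mm behind it; x points along the fingers, y is the direction in which the jaws open and shut, and the axes are right-handed (so a half turn about x gives the same grasp; the last joint's range is limited). The gripper opens to 85 mm and grips with 20 to 120 N. Pads are 22 mm wide; open, the fingers measure 114 mm over their backs; the gripper's body (76 mm by 85 mm) begins 54 mm behind the grasp point. The pads swing forward as they close: fully open they stand 13 mm farther back than shut.
Start: joints at [-1.243, 0.32, 1.565, -0, 1.257, -0.02], TCP at [0.196, -0.541, 0.231] pointing down, gripper open.
Joint ranges: [-3.11, 3.11], [-0.84, 2.01], [0.21, 2.61], [-1.34, 4.49], [0.05, 2.63], [-2.56, 2.56]. Speed limits (rad/s): [2.57, 2.57, 3.14, 3.14, 3.14, 3.14].

### API

Orientations are given as [roll, pitch, yaw] about the fixed x, y, z axes, in that order (R = Rz(yaw) Ry(pitch) Rx(roll)).
In Python, from workcell import telemetry, grab_frame, order gives the robot as it stands.
- The arm moves only by the shell command python3 -m crank 'ROWS' [OPENING] [FORCE]. ROWS is JSON, a list that holds one entry, the list of rows, each a list of 4 numbers: the shift along the tool's x, y, z in cm, then the turn about the tool's x in rad. A call has 1 to 8 rows; each row is the pose to reach, as a shift and turn from the pose measured when the call began, along the tool's axes at that moment; what a row does not reach only later rows make up. A row lasts 1/10 s, in which the tool goes at most 50 mm and 8.59 degrees, less where a joint would pass 70% of its speed; a pose out of reach is approached as far as the arm can. A call with a gripper value outside its range is refused whole. OPENING is the finger opening in cm, from 0 to 8.54, set as the call begins (- or left out, the last holds). The fingers move at their own pace and stop on an object; FORCE is the grip in N (left out, the last holds). Time passes only in rows, so rows that repeat a pose let the fingers close. It gives the time, the measured TCP pose, the force and the opening at its end, in the units of the state.
- telemetry.state(): the state, without advancing time (a new reading comes with each control period).
- grab_frame(name): name is "scene" or "top" or "wrist"; returns a dict with "image" (420x560x3 uint8, red, green, blue), "intrinsics" (3x3 intrinsics, pixels), "R" (3x3) and "t" (3): a world point X has camera coordinates R X + t. Camera axes: x right, y down, z forward; pixel columns grow to the right and rows downward; lengths in m; the calibration is good to about 2 mm. A picture is of the moment at which its call begins. There is no depth.
- order.close_job(): hands the job in, once; it reports no verdict.
The state is a dict: "clock": time; "joints": joint angles; "joint_vel": joint speeds; "effort": joint torques, N m; "tcp_pos": TCP position; "orientation": TCP orientation; "force": force on the tool from outside, world axes, zero at the start; "ft_torque": the same for the moment, N m; "opening": finger opening in m.
Only numpy, scipy, OpenCV 4.12 (cv2) and the standard library are available. Lean on these libraries where they do the work, as an engineer would, in place of code of your own. Each camera call takes 0.05 s, during which the arm holds its last target. There are 200 camera calls.

### The job

Pack the handheld tester set into the open shipping carton in layers: lay the black power supply flat in the long recess and the smallest brown box upright (the way it stands now) in the short recess, each right down on the recess floor. When both are in, bridge them with the loose grey fibre cradle, its two ends down in the notches of the carton's end ledges, and then lay the tester face up in the cradle, fully down between its end stops. Leave the flat black drive, the taller brown box and the tape roll where they are.

Things in the scene. Friction and masses are not known exactly. Their poses are not given: they have to be found in the camera images.
- carton: Open bottom half of a brown cardboard carton, fixed, 256 (x) x 168 (y) x 70 mm, walls 4 mm. Origin: centre of underside; x along its length. Each inner end (|x| = 108.5 to 124 mm) has a ledge 50 mm above the underside across its width, with a notch 62 mm wide in y between 62 mm high shoulders. Between the ledges two grey fibre inserts fill the floor, at x = -54 and +54 mm; which is where varies.
- long_recess: Grey moulded-fibre insert in the carton, fixed, 107 (x) x 158 (y) x 28 mm, with one central recess 64 (x) x 138 (y) mm, 14 mm deep (floor 14 mm above its underside), mouth bevelled 4 mm. Origin: centre of underside, 4 mm above the table. Takes the power supply, length along this y, either way round.
- short_recess: Grey moulded-fibre insert in the carton, fixed, 107 (x) x 158 (y) x 28 mm, with one central recess 65 (x) x 90 (y) mm, 24 mm deep (floor 4 mm above its underside), mouth bevelled 4 mm. Origin: centre of underside, 4 mm above the table. Takes the smallest box, length along this y, either way round.
- cradle: Loose grey fibre cradle, 90 g: beam 237 (x) x 50 (y) x 20 mm, sides bare within |x| < 55 mm (grip there across y). At |x| = 55 to 90 mm it is 93 mm wide, with end stops (inner faces |x| = 76) and side lips (inner faces |y| = 38.5) up to z = 34 mm; the tester lies between, on z = 20. Origin: centre of underside. Goes centred along the carton's x, underside on the ledges at 50 mm.
- tester: Black handheld tester with screen and keypad on top, 142 (x) x 65 (y) x 30 (z) mm, the upper half 61 mm wide, 0.34 kg. Origin: centre of its underside; x along its length. Lies in the cradle with its length along the cradle's x, either way round.
- power_supply: Black brick-shaped laptop-type power supply, 127 (x) x 52 (y) x 30 (z) mm, of which the last 18 mm at -x is a thin cord boot; 0.21 kg. Origin: middle of the 127 mm length, on its underside; x along its length.
- accessory_box: The smallest brown part box, 54 (x) x 78 (y) x 41 (z) mm, 0.12 kg. Origin: centre of its underside; y along its length.
- drive: Bystander: flat drive in a dark sleeve, 135 x 93 x 18 mm. Origin: centre of its underside. Stays where it is.
- tall_box: Bystander: larger brown part box, 61 (x) x 90 (y) x 51 (z) mm. Origin: centre of its underside. Stays where it is.
- tape: Bystander: roll of tape lying flat, 88 mm across, 24 mm high. Origin: centre of its underside. Stays where it is.
Not all that is in view belongs to the job. Leave any yellow look-alike of the power_supply alone.

How it is judged:
On the way, in this order (a step that is already met when the one before it is completed fails the run):
1. the power supply lies in the long recess and the smallest brown box stands in the short recess, both let go (x of power_supply in the frame of long_recess between -0.01 and 0.01 m and y of power_supply in the frame of long_recess between -0.03 and 0.03 m and z of power_supply in the frame of long_recess between 0.01 and 0.018 m and angle between the x axis of power_supply and the y axis of long_recess, either way round below 0.15 rad and angle between each of power_supply, accessory_box's own z axis and vertical below 0.1 rad and x of accessory_box in the frame of short_recess between -0.011 and 0.011 m and y of accessory_box in the frame of short_recess between -0.012 and 0.012 m and z of accessory_box in the frame of short_recess between 0.001 and 0.008 m and angle between the y axis of accessory_box and the y axis of short_recess, either way round below 0.2 rad and contact force between the fingers and power_supply below 0.05 N and contact force between the fingers and accessory_box below 0.05 N), for 0.2 s.
2. the cradle bridges the carton, both ends down in the ledge notches (x of cradle in the frame of carton between -0.01 and 0.01 m and y of cradle in the frame of carton between -0.01 and 0.01 m and z of cradle in the frame of carton between 0.047 and 0.054 m and angle between the x axis of cradle and the x axis of carton, either way round below 0.12 rad and angle between cradle's own z axis and vertical below 0.1 rad), for 0.2 s.
At the end, for the whole second after the job is handed in: Power supply on the long recess's floor (10 mm across, 30 mm along), smallest box on the short one's (12 mm), cradle down in both notches (10 mm), tester face up in the cradle (10 mm); heights within 4 mm, yaw 0.12 rad (supply 0.15, box 0.2), level to 0.1 rad, at rest (all of step 2 and x of power_supply in the frame of long_recess between -0.01 and 0.01 m and y of power_supply in the frame of long_recess between -0.03 and 0.03 m and z of power_supply in the frame of long_recess between 0.01 and 0.018 m and angle between the x axis of power_supply and the y axis of long_recess, either way round below 0.15 rad and angle between each of power_supply, accessory_box, tester's own z axis and vertical below 0.1 rad and x of accessory_box in the frame of short_recess between -0.011 and 0.011 m and y of accessory_box in the frame of short_recess between -0.012 and 0.012 m and z of accessory_box in the frame of short_recess between 0.001 and 0.008 m and angle between the y axis of accessory_box and the y axis of short_recess, either way round below 0.2 rad and x of tester in the frame of cradle between -0.01 and 0.01 m and y of tester in the frame of cradle between -0.01 and 0.01 m and z of tester in the frame of cradle between 0.017 and 0.024 m and angle between the x axis of tester and the x axis of cradle, either way round below 0.12 rad and linear speed of each of power_supply, accessory_box, cradle, tester below 0.02 m/s); the robot touches nothing.
It fails at once if the flat drive is moved by more than 15 mm (distance of drive from where it was at the start of the episode above 0.015 m).
It fails at once if the taller brown box is moved by more than 15 mm (distance of tall_box from where it was at the start of the episode above 0.015 m).
It fails at once if the tape roll is moved by more than 15 mm (distance of tape from where it was at the start of the episode above 0.015 m).
It also fails if it takes over 104 s, if anything falls off the work surface, if the arm or the gripper's body presses on something with over 40 N, if the wrist force passes 120 N, or if a joint passes its speed limit or range.

## Working session

There is one attempt and no reset: what is moved stays moved. The work goes in short steps, Python scripts to look and compute and a shell command to move; the robot and the scene stay as the last step left them, time stands still between calls to the robot, and variables do not carry over. Pictures are saved under pics/ and viewed, about 12 in all and at most 16, crops included, and the job is handed in when it is done.

```bash
ls; mkdir -p pics; cat > h.py <<'E'
import numpy as np, cv2
from workcell import telemetry, grab_frame, order
def shot(name,fn):
    f=grab_frame(name); cv2.imwrite('pics/'+fn,f['image'][:,:,::-1]); np.savez('pics/'+fn[:-4]+'.npz',**{k:f[k] for k in('image','intrinsics','R','t')}); return f
def load(fn): return dict(np.load('pics/'+fn+'.npz'))
def ray(f,u,v,z):
    R,t=np.array(f['R']),np.array(f['t']); c=-R.T@t
    d=R.T@np.linalg.inv(f['intrinsics'])@np.array([u,v,1.]); return c+d*(z-c[2])/d[2]
def proj(f,X):
    p=np.array(f['intrinsics'])@(np.array(f['R'])@np.array(X)+np.array(f['t'])); return p[:2]/p[2]
E
python3 - <<'E'
from h import *
s=telemetry.state(); print(s)
for n in('scene','top'):
    f=shot(n,n+'0.png'); print(n,-np.array(f['R']).T@f['t'],np.array(f['intrinsics'])[0])
E
```

```text
pics
{'clock': 0.0, 'joints': array([-1.24303258e+00,  3.20285629e-01,  1.56568124e+00, -2.59946289e-06,
        1.25743460e+00, -2.00227892e-02]), 'joint_vel': array([-0.00096071, -0.00129584, -0.00145319,  0.00021767, -0.00206602,
        0.00019265]), 'effort': array([-1.48379484e-03, -4.15530753e+01, -2.34163982e+01,  1.05850074e-05,
        8.27762444e-03, -3.50424202e-06]), 'tcp_pos': array([ 0.1957997 , -0.54011381,  0.23048503]), 'orientation': array([-1.58945279,  1.56898751,  1.8999272 ]), 'force': array([0.21588371, 0.04376037, 0.33764987]), 'ft_torque': array([-0.05424373,  0.01380168,  0.0295668 ]), 'opening': 0.08538546160418353}
scene [-0.79922979 -0.76892654  0.86086244] [541.47926127   0.         277.44413205]
top [ 0.2667395  -0.13261125  1.66556556] [473.24990158   0.         279.1616225 ]
```

View pics/top0.png

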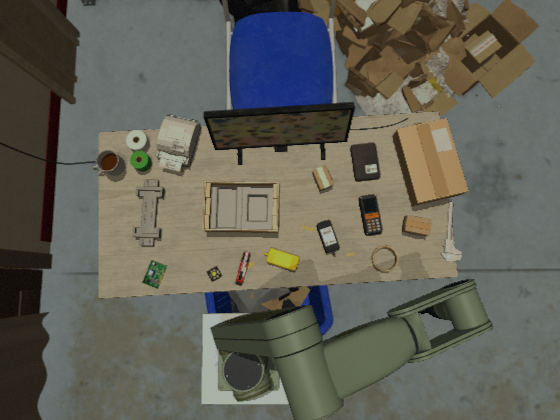

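View pics/scene0.png

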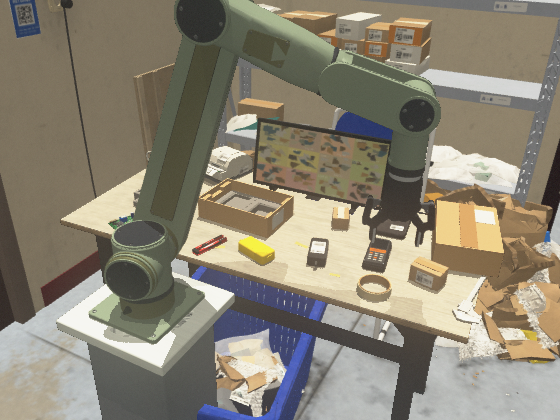

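Top view. Black supply candidates: phone-like brick with white label (327,237), drive (365,162, wider), tester (371,215, orange keypad) and the yellow look-alike (282,260). Small box candidates: (322,178) and (417,226). The carton is at (242,207) and the cradle at (148,212). One close crop to check the choice.

```bash
python3 - <<'E'
from h import *
f=load('top0'); im=f['image'][:,:,::-1]
c=im[130:280,130:450]; cv2.imwrite('pics/crop0.png',cv2.resize(c,None,fx=2.5,fy=2.5,interpolation=cv2.INTER_CUBIC))
for n,u,v,z in [('ps',327,237,.03),('tester',371,215,.03),('drive',365,162,.018),('b1',322,178,.041),('b2',417,226,.051),('carton',242,207,.07),('cradle',148,212,.03),('tape',384,259,.024)]: print(n,ray(f,u,v,z).round(3))
g=grab_frame('wrist'); print('wristcam',(-np.array(g['R']).T@g['t']).round(3), np.array(g['R']).round(2).tolist(), np.array(g['intrinsics']).round(0).tolist())
cv2.imwrite('pics/w0.png',g['image'][:,:,::-1])
E
```

```text
ps [ 0.408 -0.275  0.03 ]
tester [ 0.484 -0.429  0.03 ]
drive [ 0.676 -0.417  0.018]
b1 [ 0.614 -0.261  0.041]
b2 [ 0.442 -0.581  0.051]
carton [0.51  0.016 0.07 ]
cradle [0.501 0.35  0.03 ]
tape [ 0.331 -0.469  0.024]
wristcam [ 0.261 -0.516  0.373] [[0.34, -0.94, -0.0], [-0.9, -0.33, 0.27], [-0.26, -0.09, -0.96]] [[346.0, 0.0, 279.0], [0.0, 346.0, 214.0], [0.0, 0.0, 1.0]]
```

View pics/crop0.png

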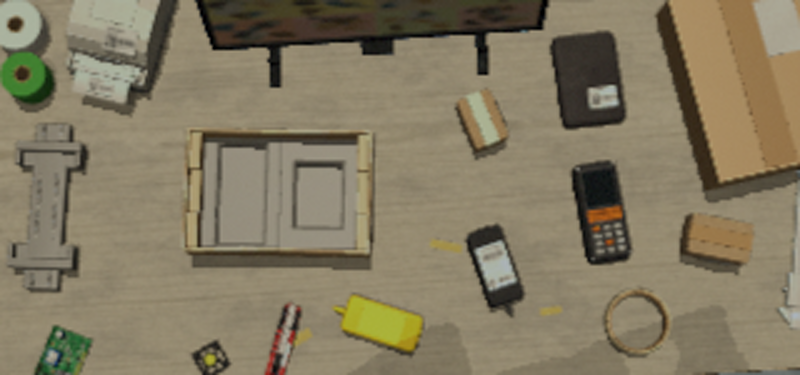

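The crop confirms it. The supply is the labelled black brick with a cord boot (crop 495,267). The small box is at (482,120) with a pale tape strip. The taller box is at (717,240), the drive at (590,80) and the tester at (601,212). In the carton, the long recess is on the left (+y) and the short one on the right.

```bash
cat >> h.py <<'E'
from scipy.spatial.transform import Rotation as Ro
def plan(p,yaw):
    """shift (cm, tool axes) and turn to bring TCP to p with jaw axis (tool y) at world yaw mod pi"""
    s=telemetry.state(); R=Ro.from_euler('xyz',s['orientation']).as_matrix()
    y=np.arctan2(R[1,1],R[0,1]); d=(yaw-y+np.pi/2)%np.pi-np.pi/2
    j=s['joints'][5]
    print('clock',round(s['clock'],2),'tcp',s['tcp_pos'].round(4),'jawyaw',round(y,3),'toolx',R[:,0].round(3),'F',s['force'].round(1),'op',round(s['opening'],4),'j6',round(j,2))
    print('SHIFT',(R.T@(np.array(p)-s['tcp_pos'])*100).round(2),'TURN',round(-d,3),'alt',round(-d+np.pi,3),round(-d-np.pi,3))
E
python3 - <<'E'
from h import *
plan([.45,-.27,.25],np.pi/2)
E
```

```text
clock 0.15 tcp [ 0.1959 -0.5402  0.2307] jawyaw -1.223 toolx [-0.     0.001 -1.   ] F [ 0.3 -0.1  0.2] op 0.0856 j6 -0.02
SHIFT [ -1.91 -16.75 -33.1 ] TURN 0.348 alt 3.489 -2.794
```

```bash
R='x'; python3 -m crank '[[[-1.9,-16.7,-33.1,0.35],[-1.9,-16.7,-33.1,0.35],[-1.9,-16.7,-33.1,0.35],[-1.9,-16.7,-33.1,0.35],[-1.9,-16.7,-33.1,0.35],[-1.9,-16.7,-33.1,0.35],[-1.9,-16.7,-33.1,0.35],[-1.9,-16.7,-33.1,0.35]]]'
python3 - <<'E'
from h import *
plan([.45,-.27,.25],np.pi/2)
E
```

```text
clock: 0.95
tcp_pos: [0.4521, -0.2676, 0.2499]
orientation: [-1.667, 1.569, 1.475]
force: [0.6, -0.8, -0.5]
opening: 0.0856
clock 0.95 tcp [ 0.4521 -0.2676  0.2499] jawyaw -1.57 toolx [ 0.     0.002 -1.   ] F [ 0.6 -0.8 -0.5] op 0.0856 j6 1.01
SHIFT [-0.01  0.24  0.21] TURN 0.001 alt 3.142 -3.141
```

```bash
python3 - <<'E'
from h import *
f=shot('wrist','w1.png'); print((-np.array(f['R']).T@f['t']).round(3))
E
```

```text
[ 0.521 -0.267  0.392]
```

View pics/w1.png

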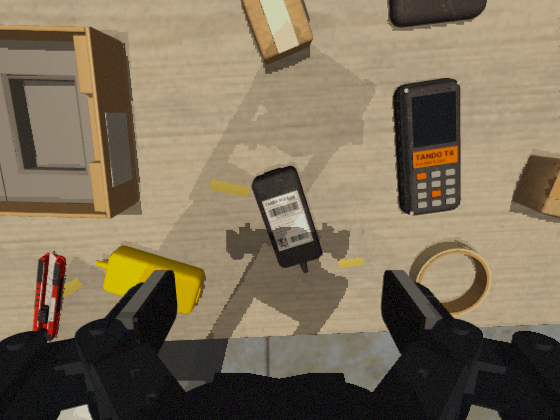

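Wrist view: supply at (287,217) with its cord boot at (306,268), yellow look-alike at (155,275), tester at (430,147), small box at (277,30), carton edge at left. Now the supply measured from its mask.

```bash
cat >> h.py <<'E'
def rect(f,mask,z,near):
    """world min-area rect of the mask component nearest to pixel 'near', cast at height z"""
    n,l,st,ce=cv2.connectedComponentsWithStats(mask.astype(np.uint8))
    k=[i for i in range(1,n) if st[i,4]>300]; i=min(k,key=lambda i:np.hypot(*(ce[i]-near)))
    c=max(cv2.findContours((l==i).astype(np.uint8),cv2.RETR_EXTERNAL,cv2.CHAIN_APPROX_NONE)[0],key=len)[:,0]
    w=np.array([ray(f,u,v,z)[:2] for u,v in c])
    (cx,cy),(a,b),_=r=cv2.minAreaRect((w*1000).astype(np.float32)); p=cv2.boxPoints(r)/1000
    e=max([p[1]-p[0],p[2]-p[1]],key=np.linalg.norm); yaw=np.arctan2(e[1],e[0]); yaw=(yaw+np.pi/2)%np.pi-np.pi/2
    print('px',ce[i].round(),'bbox',st[i,:4],'ctr',round(cx/1000,4),round(cy/1000,4),'size',round(max(a,b),1),round(min(a,b),1),'longyaw',round(yaw,3)); return w
E
python3 - <<'E'
from h import *
f=load('w1'); im=f['image'].astype(int)
for th in(45,60):
    m=((im.max(2)<th)).astype(np.uint8)
    m=cv2.morphologyEx(m,cv2.MORPH_OPEN,np.ones((7,7)))
    # isolate & fill label
    for z in(.03,.015): rect(f,m[:,:]*(np.indices(m.shape)[0]<290),z,(287,217))
    rect(f,m,.02,(430,147))
plan([.41,-.275,.08],np.pi/2)
E
```

```text
px [299. 254.] bbox [277 242  44  25] ctr 0.3712 -0.2895 size 50.1 21.6 longyaw -1.251
px [299. 254.] bbox [277 242  44  25] ctr 0.365 -0.2905 size 52.2 22.5 longyaw -1.251
px [434. 119.] bbox [412  92  44  55] ctr 0.5176 -0.4267 size 51.1 44.0 longyaw 0.139
px [299. 254.] bbox [277 241  44  26] ctr 0.3697 -0.29 size 50.8 25.9 longyaw -1.272
px [299. 254.] bbox [277 241  44  26] ctr 0.3635 -0.2909 size 52.9 26.9 longyaw -1.272
px [402. 149.] bbox [393  88  19 123] ctr 0.4842 -0.3983 size 130.3 15.3 longyaw 0.149
clock 1.0 tcp [ 0.454  -0.2659  0.25  ] jawyaw -1.569 toolx [ 0.002  0.004 -1.   ] F [2.3 1.3 0.1] op 0.0854 j6 1.01
SHIFT [16.99  0.97  4.44] TURN 0.002 alt 3.144 -3.14
```

```bash
python3 - <<'E'
from h import *
f=load('w1'); im=f['image'].astype(int)
K=lambda n:np.ones((n,n),np.uint8)
m=(im.max(2)<58).astype(np.uint8); m[290:]=0
m=cv2.morphologyEx(cv2.morphologyEx(m,cv2.MORPH_OPEN,K(3)),cv2.MORPH_CLOSE,K(31)); m=cv2.morphologyEx(m,cv2.MORPH_OPEN,K(15))
for z in(.03,.02): rect(f,m,z,(287,217))
rect(f,m,.03,(430,147))
for u,v in[(252,175),(300,167),(280,265),(321,250),(306,271)]: print(im[v,u],ray(f,u,v,.03).round(3))
E
```

```text
px [296. 253.] bbox [276 241  44  27] ctr 0.3717 -0.2877 size 48.4 31.4 longyaw -1.569
px [296. 253.] bbox [276 241  44  27] ctr 0.3676 -0.2882 size 49.7 32.2 longyaw -1.569
px [425. 115.] bbox [394  79  63  77] ctr 0.5192 -0.4136 size 70.2 61.8 longyaw 0.14
[175 157 127] [ 0.461 -0.238  0.03 ]
[182 166 136] [ 0.47  -0.289  0.03 ]
[49 42 34] [ 0.358 -0.268  0.03 ]
[19 20 14] [ 0.377 -0.314  0.03 ]
[39 35 32] [ 0.351 -0.298  0.03 ]
```

```bash
cat >> h.py <<'E'
K=lambda n:np.ones((n,n),np.uint8)
def blackwhite(f,th=45,ch=30):
    im=f['image'].astype(int); mx=im.max(2); c=mx-im.min(2)
    m=((mx<th)|((c<ch)&(mx>80))).astype(np.uint8)
    return cv2.morphologyEx(cv2.morphologyEx(m,cv2.MORPH_CLOSE,K(5)),cv2.MORPH_OPEN,K(11))
E
python3 - <<'E'
from h import *
f=load('w1')
for th in(38,45):
  m=blackwhite(f,th); m[300:]=0
  for z in(.03,.02): rect(f,m,z,(287,217))
  rect(f,m,.03,(430,147))
cv2.imwrite('pics/m.png',m*255)
E
```

```text
px [283. 237.] bbox [227 191  96  97] ctr 0.3781 -0.2646 size 115.3 103.8 longyaw 0.412
px [283. 237.] bbox [227 191  96  97] ctr 0.3741 -0.2645 size 118.5 106.6 longyaw 0.412
px [434. 119.] bbox [412  93  44  53] ctr 0.5177 -0.4223 size 49.1 42.9 longyaw 0.139
px [283. 237.] bbox [227 191  96  97] ctr 0.3782 -0.2645 size 115.6 103.8 longyaw 0.412
px [283. 237.] bbox [227 191  96  97] ctr 0.3743 -0.2645 size 118.8 106.6 longyaw 0.412
px [402. 149.] bbox [394  92  17 116] ctr 0.4851 -0.3935 size 120.1 13.1 longyaw 0.146
```

View pics/m.png

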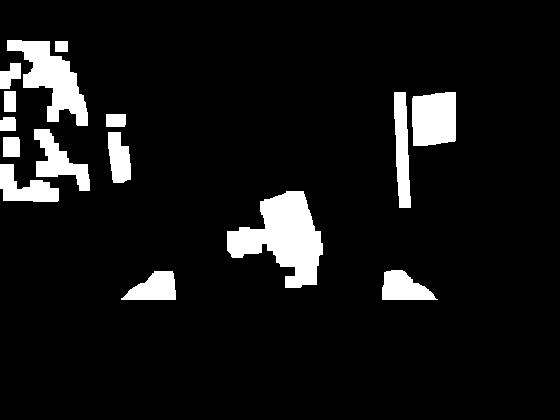

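```bash
python3 - <<'E'
from h import *
f=load('w1'); c=f['image'][70:290,230:470,::-1]; cv2.imwrite('pics/c1.png',cv2.resize(c,None,fx=2.7,fy=2.7,interpolation=cv2.INTER_CUBIC))
E
```

```text
(no output)
```

View pics/c1.png

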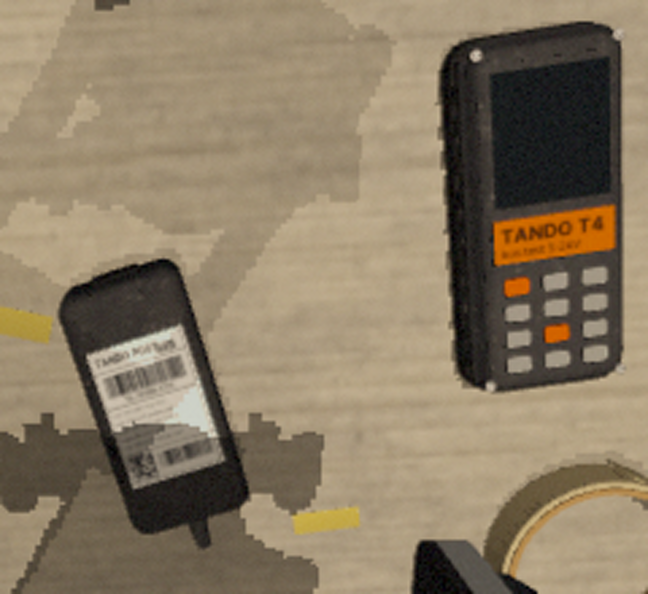

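The crop shows the supply's long edges from (62,315) to (130,520) and from (185,285) to (247,490). The tester's top corner dots are at (475,55), (618,33), (620,372) and (490,387).

```bash
python3 - <<'E'
from h import *
f=load('w1'); P=lambda u,v,z:ray(f,230+u/2.7,70+v/2.7,z)[:2]
for z in(.03,.025):
  a,b,c,d=[P(u,v,z) for u,v in[(62,315),(130,520),(185,285),(247,490)]]
  ya=np.arctan2(*(a-b)[::-1]); yb=np.arctan2(*(c-d)[::-1]); e=np.array([np.cos(ya),np.sin(ya)]);n=np.array([-e[1],e[0]])
  print('ps ctr',((a+b+c+d)/4).round(4),'yaw',ya.round(3),yb.round(3),'width',(n@((a+b)/2-(c+d)/2)).round(4),'top/bottom',P(120,268,z).round(3),P(190,520,z).round(3))
q=np.array([P(u,v,.03) for u,v in[(475,55),(618,33),(620,372),(490,387)]]); print(q.round(4),'tester',q.mean(0).round(4),np.arctan2(*(q[0]-q[3])[::-1]).round(3),np.arctan2(*(q[1]-q[2])[::-1]).round(3))
c=np.array([.413,-.276]); 
plan([c[0],c[1],.06],np.pi/2+.25)
E
```

```text
ps ctr [ 0.4114 -0.2767] yaw 0.298 0.307 width 0.05 top/bottom [ 0.467 -0.262] [ 0.361 -0.291]
ps ctr [ 0.4099 -0.2768] yaw 0.298 0.307 width 0.0507 top/bottom [ 0.467 -0.262] [ 0.359 -0.291]
[[ 0.5453 -0.3918]
 [ 0.5529 -0.4429]
 [ 0.4258 -0.4618]
 [ 0.4195 -0.4105]] tester [ 0.4859 -0.4268] 0.148 0.148
clock 1.0 tcp [ 0.454  -0.2659  0.25  ] jawyaw -1.569 toolx [ 0.002  0.004 -1.   ] F [2.3 1.3 0.1] op 0.0854 j6 1.01
SHIFT [18.99  1.07  4.14] TURN -0.248 alt 2.894 -3.39
```

```bash
python3 - <<'E'
from h import *
plan([.412,-.2767,.07],np.pi/2+.302)
plan([.412,-.2767,.014],np.pi/2+.302)
E
```

```text
clock 1.0 tcp [ 0.454  -0.2659  0.25  ] jawyaw -1.569 toolx [ 0.002  0.004 -1.   ] F [2.3 1.3 0.1] op 0.0854 j6 1.01
SHIFT [17.99  1.14  4.24] TURN -0.3 alt 2.842 -3.442
clock 1.0 tcp [ 0.454  -0.2659  0.25  ] jawyaw -1.569 toolx [ 0.002  0.004 -1.   ] F [2.3 1.3 0.1] op 0.0854 j6 1.01
SHIFT [23.59  1.16  4.26] TURN -0.3 alt 2.842 -3.442
```

```bash
python3 -m crank '[[[15,1.1,4.2,-0.3],[15,1.1,4.2,-0.3],[15,1.1,4.2,-0.3],[18,1.1,4.2,-0.3],[21,1.15,4.25,-0.3],[23.6,1.15,4.25,-0.3],[23.6,1.15,4.25,-0.3],[23.6,1.15,4.25,-0.3]]]'
python3 - <<'E'
from h import *
plan([.412,-.2767,.014],np.pi/2+.302)
E
```

```text
clock: 1.8
tcp_pos: [0.412, -0.2768, 0.014]
orientation: [-2.262, 1.566, 1.181]
force: [-0.2, 0.1, 0.2]
opening: 0.0858
clock 1.8 tcp [ 0.412  -0.2768  0.014 ] jawyaw -1.269 toolx [ 0.002  0.004 -1.   ] F [-0.2  0.1  0.2] op 0.0858 j6 0.65
SHIFT [-0.   -0.01  0.  ] TURN -0.0 alt 3.141 -3.142
```

```bash
python3 -m crank '[[[0,0,0,0],[0,0,0,0],[0,0,0,0],[0,0,0,0],[0,0,0,0],[0,0,0,0]]]' 4 40
python3 -m crank '[[[-2,0,0,0],[-6,0,0,0],[-10,0,0,0],[-15,0,0,0],[-15,0,0,0],[-15,0,0,0]]]'
python3 - <<'E'
from h import *
plan([.47,-.10,.20],np.pi/2)
E
```

```text
clock: 2.4
tcp_pos: [0.4128, -0.2773, 0.0155]
orientation: [-2.861, 1.566, 0.583]
force: [-0.6, 1.8, 7.6]
opening: 0.051
clock: 3.0
tcp_pos: [0.4123, -0.2777, 0.1666]
orientation: [3.015, 1.564, 0.176]
force: [-0.8, 0.7, -2.2]
opening: 0.0509
clock 3.0 tcp [ 0.4123 -0.2777  0.1666] jawyaw -1.269 toolx [ 0.006  0.001 -1.   ] F [-0.8  0.7 -2.2] op 0.0509 j6 0.65
SHIFT [ -3.28 -15.25 -10.82] TURN 0.302 alt 3.444 -2.84
```

```bash
python3 - <<'E'
from h import *
plan([.41,.01,.27],np.pi/2)
E
```

```text
clock 3.0 tcp [ 0.4123 -0.2777  0.1666] jawyaw -1.269 toolx [ 0.006  0.001 -1.   ] F [-0.8  0.7 -2.2] op 0.0509 j6 0.65
SHIFT [-10.31 -27.53  -8.4 ] TURN 0.302 alt 3.444 -2.84
```

```bash
python3 -m crank '[[[-10.3,-27.5,-8.4,0.3],[-10.3,-27.5,-8.4,0.3],[-10.3,-27.5,-8.4,0.3],[-10.3,-27.5,-8.4,0.3],[-10.3,-27.5,-8.4,0.3],[-10.3,-27.5,-8.4,0.3],[-10.3,-27.5,-8.4,0.3],[-10.3,-27.5,-8.4,0.3]]]'
python3 -m crank '[[[0,0,0,0],[0,0,0,0]]]'
python3 - <<'E'
from h import *
shot('wrist','w2.png')
E
```

```text
clock: 3.8
tcp_pos: [0.4094, 0.011, 0.2688]
orientation: [-2.929, 1.567, 0.219]
force: [0.2, 0.0, -2.0]
opening: 0.0509
clock: 4.0
tcp_pos: [0.4087, 0.0099, 0.2673]
orientation: [-2.616, 1.57, 0.53]
force: [-0.6, 0.4, -2.9]
opening: 0.0508
```

View pics/w2.png

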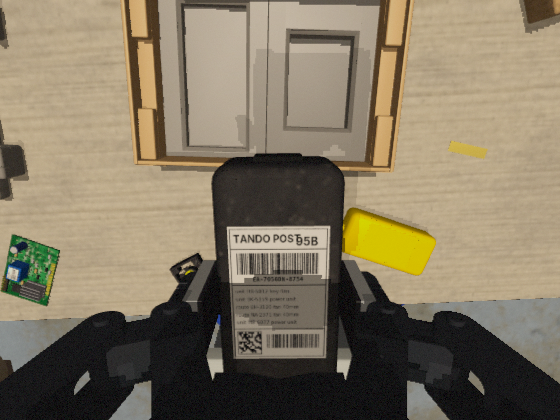

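```bash
python3 - <<'E'
from h import *
f=load('w2'); c=f['image'][0:180,120:420,::-1]; c=cv2.convertScaleAbs(c,alpha=1.2); cv2.imwrite('pics/c2.png',cv2.resize(c,None,fx=2.6,fy=2.6,interpolation=cv2.INTER_CUBIC))
E
```

```text
(no output)
```

View pics/c2.png

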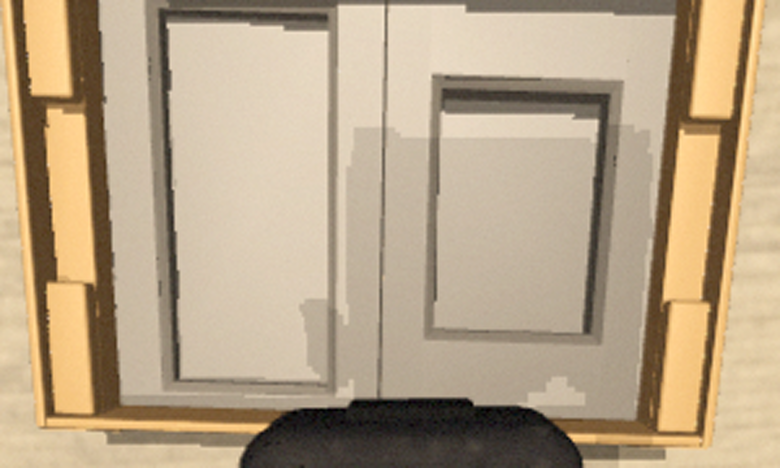

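The crop shows the long recess mouth from (148,3) and (337,5) to (162,390) and (334,393). The short recess mouth is at (432,75), (622,81), (603,344) and (425,338). The seam runs from (386,0) to (379,398).

```bash
python3 - <<'E'
from h import *
f=load('w2'); P=lambda u,v,z:ray(f,120+u/2.6,v/2.6,z)[:2]
yaw=lambda a,b:round(float(np.arctan2(*(a-b)[::-1])),4)
s=[P(*p,.032) for p in[(432,75),(622,81),(603,344),(425,338)]]
l=[P(*p,.032) for p in[(148,3),(337,5),(334,393),(162,390)]]
e=[P(386,0,.032),P(379,398,.032)]
print('short',np.mean(s,0).round(4),[yaw(s[0],s[3]),yaw(s[1],s[2]),yaw(s[0],s[1])+1.5708,yaw(s[3],s[2])+1.5708],np.linalg.norm(s[0]-s[1]),np.linalg.norm(s[0]-s[3]))
print('long',np.mean(l,0).round(4),[yaw(l[0],l[3]),yaw(l[1],l[2]),yaw(l[0],l[1])+1.5708,yaw(l[3],l[2])+1.5708],np.linalg.norm(l[0]-l[1]),np.linalg.norm(l[0]-l[3]))
print('seam',np.round(e,4),yaw(*e))
w=[P(40,428,.07),P(710,445,.07)]; print('wall',np.round(w,4),yaw(*w)+1.5708-np.pi*0)
t=load('top0')
for q in[(186,131),(373,131),(371,256),(187,252)]: print(ray(t,130+q[0]/2.5,130+q[1]/2.5,.07).round(4))
# ps in hand
R=Ro.from_euler('xyz',telemetry.state()['orientation']).as_matrix();print(R.round(3).tolist())
z=telemetry.state()['tcp_pos'][2]+.014
print('ps end/label', [ray(f,*q,z).round(4) for q in[(278,160),(213,190),(344,190),(227,227),(330,227),(234,360),(326,358)]])
E
```

```text
short [ 0.5108 -0.0312] [-0.0191, -0.0119, 3.1174999999999997, 3.1132999999999997] 0.07200567680443087 0.09673115390740987
long [0.5125 0.0768] [-0.0348, -0.0271, 3.1365, 3.1289] 0.07009773915694467 0.1418541613687755
seam [[0.5851 0.0213]
 [0.4391 0.0248]] -0.0234
wall [[ 0.4312  0.1511]
 [ 0.4259 -0.1018]] 3.1207000000000003
[0.5964 0.1465 0.07  ]
[ 0.594  -0.1113  0.07  ]
[ 0.4216 -0.1075  0.07  ]
[0.429  0.1422 0.07  ]
[[0.001, 0.004, -1.0], [0.0, -1.0, -0.004], [-1.0, -0.0, -0.001]]
ps end/label [array([0.462 , 0.0111, 0.2816]), array([0.4507, 0.0355, 0.2816]), array([ 0.4509, -0.0138,  0.2816]), array([0.4361, 0.0307, 0.2816]), array([ 0.4363, -0.0092,  0.2816]), array([0.3752, 0.0299, 0.2816]), array([ 0.3765, -0.0101,  0.2816])]
```

```bash
python3 - <<'E'
from h import *
plan([.522,.076,.12],np.pi/2-.03)
E
```

```text
clock 4.05 tcp [0.4089 0.0098 0.2676] jawyaw -1.567 toolx [ 0.001  0.    -1.   ] F [ 0.3  0.1 -2.3] op 0.0508 j6 1.56
SHIFT [ 14.78  -6.56 -11.32] TURN 0.034 alt 3.176 -3.108
```

```bash
python3 -m crank '[[[5,-6.6,-11.3,0.034],[5,-6.6,-11.3,0.034],[9,-6.6,-11.3,0.034],[13,-6.6,-11.3,0.034],[14.8,-6.6,-11.3,0.034],[14.8,-6.6,-11.3,0.034],[14.8,-6.6,-11.3,0.034]]]'
python3 - <<'E'
from h import *
plan([.522,.076,.037],np.pi/2-.03)
E
```

```text
clock: 4.75
tcp_pos: [0.5222, 0.0754, 0.1198]
orientation: [-2.807, 1.57, 0.303]
force: [0.6, 1.0, -1.8]
opening: 0.0505
clock 4.75 tcp [0.5222 0.0754 0.1198] jawyaw -1.602 toolx [ 0.001  0.    -1.   ] F [ 0.6  1.  -1.8] op 0.0505 j6 1.72
SHIFT [ 8.28 -0.05  0.03] TURN -0.001 alt 3.14 -3.143
```

```bash
python3 -m crank '[[[3,-0.05,0,0],[5.5,-0.05,0,0],[6.5,-0.05,0,0],[7.2,-0.05,0,0],[7.7,-0.05,0,0],[8.1,-0.05,0,0],[8.3,-0.05,0,0],[8.3,-0.05,0,0]]]'
```

```text
clock: 5.55
tcp_pos: [0.5225, 0.076, 0.0371]
orientation: [-2.885, 1.569, 0.225]
force: [-0.2, 0.0, -2.0]
opening: 0.0509
```

```bash
python3 -m crank '[[[0.1,0,0,0],[0.2,0,0,0],[0.3,0,0,0],[0.3,0,0,0]]]'
```

```text
clock: 5.95
tcp_pos: [0.5224, 0.076, 0.034]
orientation: [-2.895, 1.57, 0.216]
force: [0.7, 0.2, -1.6]
opening: 0.0506
```

```bash
python3 -m crank '[[[0.1,0,0,0],[0.2,0,0,0],[0.2,0,0,0]]]'
```

```text
clock: 6.25
tcp_pos: [0.5226, 0.076, 0.0335]
orientation: [-2.904, 1.569, 0.206]
force: [-3.3, -0.8, 10.8]
opening: 0.0509
```

Contact at exactly the floor height. Release and rise.

```bash
python3 -m crank '[[[0,0,0,0],[0,0,0,0],[0,0,0,0],[0,0,0,0]]]' 6.4
python3 -m crank '[[[-2,0,0,0],[-5,0,0,0],[-10,0,0,0],[-15,0,0,0],[-20,0,0,0],[-20,0,0,0]]]'
python3 - <<'E'
from h import *
plan([.52,-.25,.24],0.3)
E
```

```text
clock: 6.65
tcp_pos: [0.5226, 0.076, 0.0334]
orientation: [-2.886, 1.569, 0.224]
force: [-0.4, -1.2, -0.2]
opening: 0.0636
clock: 7.25
tcp_pos: [0.5261, 0.0764, 0.2407]
orientation: [-2.977, 1.554, 0.133]
force: [0.2, -0.1, -0.3]
opening: 0.0644
clock 7.25 tcp [0.5261 0.0764 0.2407] jawyaw -1.602 toolx [ 0.017  0.002 -1.   ] F [ 0.2 -0.1 -0.3] op 0.0644 j6 1.72
SHIFT [-1.000e-02  3.264e+01 -4.200e-01] TURN 1.239 alt 4.381 -1.902
```

```bash
python3 -m crank '[[[0,32.6,-0.4,-0.1],[0,32.6,-0.4,-0.1],[0,32.6,-0.4,-0.1],[0,32.6,-0.4,-0.1],[0,32.6,-0.4,-0.1],[0,32.6,-0.4,-0.1],[0,32.6,-0.4,-0.1],[0,32.6,-0.4,-0.1]]]' 8.5
python3 -m crank '[[[0,0,0,0],[0,0,0,0]]]'
python3 - <<'E'
from h import *
f=shot('wrist','w3.png'); plan([.61,-.26,.1],np.pi/2+.3)
c=f['image'][0:225,120:420,::-1]; cv2.imwrite('pics/c3.png',cv2.resize(c,None,fx=2.6,fy=2.6,interpolation=cv2.INTER_CUBIC))
E
```

```text
clock: 8.05
tcp_pos: [0.5193, -0.2529, 0.2384]
orientation: [-3.084, 1.555, 0.121]
force: [0.2, 0.5, -1.0]
opening: 0.0848
clock: 8.25
tcp_pos: [0.519, -0.252, 0.2376]
orientation: [-2.999, 1.556, 0.207]
force: [0.8, -0.4, 0.7]
opening: 0.0847
clock 8.3 tcp [ 0.5192 -0.2517  0.2379] jawyaw -1.505 toolx [ 0.015  0.003 -1.   ] F [-0.4 -0.1  0.4] op 0.085 j6 1.03
SHIFT [13.92  1.45 -8.81] TURN -0.235 alt 2.907 -3.376
```

View pics/c3.png

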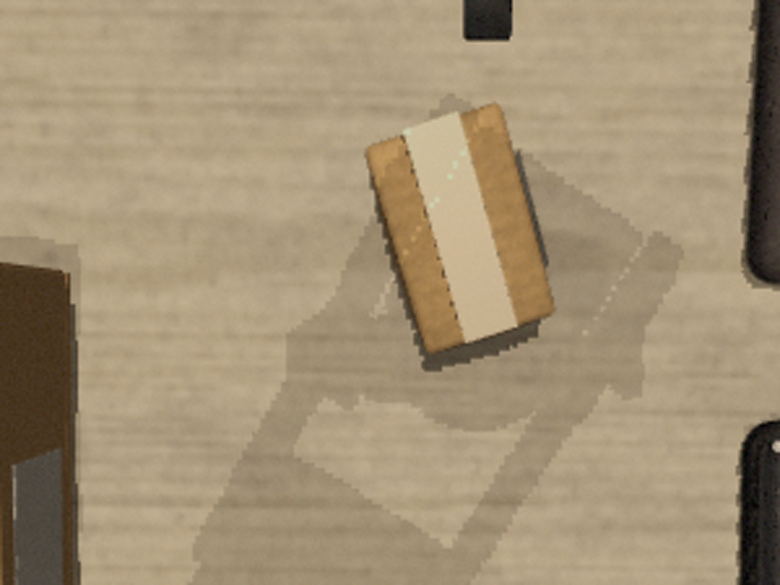

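The small box's top corners in the crop are at (366,150), (500,103), (553,312) and (428,352), with clear space around it. The monitor foot is at (488,20).

```bash
python3 - <<'E'
from h import *
f=load('w3'); q=np.array([ray(f,120+u/2.6,v/2.6,.041)[:2] for u,v in[(366,150),(500,103),(553,312),(428,352)]])
y=lambda a:np.arctan2(a[1],a[0])
print(q.mean(0).round(4),y(q[0]-q[3]),y(q[1]-q[2]),y(q[0]-q[1])-np.pi/2,[np.linalg.norm(q[i]-q[i-1]).round(4) for i in range(4)])
c=q.mean(0); yw=(y(q[0]-q[3])+y(q[1]-q[2]))/2
plan([*c,.09],np.pi/2+yw); plan([*c,.023],np.pi/2+yw)
E
```

```text
[ 0.6153 -0.2624] 0.37357861721385677 0.3591991358983605 0.37626893956115937 [np.float64(0.072), np.float64(0.0486), np.float64(0.0725), np.float64(0.0476)]
clock 8.3 tcp [ 0.5192 -0.2517  0.2379] jawyaw -1.505 toolx [ 0.015  0.003 -1.   ] F [-0.4 -0.1  0.4] op 0.085 j6 1.03
SHIFT [14.93  1.72 -9.3 ] TURN -0.301 alt 2.841 -3.443
clock 8.3 tcp [ 0.5192 -0.2517  0.2379] jawyaw -1.505 toolx [ 0.015  0.003 -1.   ] F [-0.4 -0.1  0.4] op 0.085 j6 1.03
SHIFT [21.63  1.73 -9.2 ] TURN -0.301 alt 2.841 -3.443
```

```bash
python3 -m crank '[[[5,1.7,-9.2,-0.3],[10,1.7,-9.2,-0.3],[14,1.7,-9.2,-0.3],[17,1.7,-9.2,-0.3],[20,1.7,-9.2,-0.3],[21.5,1.7,-9.2,-0.3],[21.5,1.7,-9.2,-0.3]]]'
python3 -m crank '[[[0,0,0,0],[0,0,0,0],[0,0,0,0],[0,0,0,0],[0,0,0,0],[0,0,0,0]]]' 4 35
python3 -m crank '[[[-2,0,0,0],[-6,0,0,0],[-10,0,0,0],[-15,0,0,0],[-20,0,0,0],[-22,0,0,0]]]'
python3 - <<'E'
from h import *
plan([.42,-.10,.24],np.pi/2-.02)
E
```

```text
clock: 9.0
tcp_pos: [0.6141, -0.2605, 0.0222]
orientation: [-3.071, 1.559, 0.437]
force: [0.1, 0.7, 0.6]
opening: 0.0853
clock: 9.6
tcp_pos: [0.6157, -0.2612, 0.0253]
orientation: [2.949, 1.555, 0.174]
force: [-0.0, 1.0, 6.6]
opening: 0.0522
clock: 10.2
tcp_pos: [0.6137, -0.2626, 0.2524]
orientation: [2.708, 1.546, -0.067]
force: [-0.3, -0.5, -2.3]
opening: 0.0521
clock 10.2 tcp [ 0.6137 -0.2626  0.2524] jawyaw -1.205 toolx [ 0.025 -0.002 -1.   ] F [-0.3 -0.5 -2.3] op 0.0521 j6 0.78
SHIFT [  0.73 -22.13  12.28] TURN 0.386 alt 3.528 -2.755
```

```bash
python3 -m crank '[[[0.7,-22.1,12.3,0.385],[0.7,-22.1,12.3,0.385],[0.7,-22.1,12.3,0.385],[0.7,-22.1,12.3,0.385],[0.7,-22.1,12.3,0.385],[0.7,-22.1,12.3,0.385],[0.7,-22.1,12.3,0.385]]]'
python3 - <<'E'
from h import *
plan([.41,0,.25],np.pi/2-.02)
E
```

```text
clock: 10.9
tcp_pos: [0.4194, -0.0999, 0.2414]
orientation: [3.07, 1.543, -0.09]
force: [1.7, 0.7, -2.3]
opening: 0.052
clock 10.9 tcp [ 0.4194 -0.0999  0.2414] jawyaw -1.588 toolx [ 0.028 -0.002 -1.   ] F [ 1.7  0.7 -2.3] op 0.052 j6 1.32
SHIFT [-0.91 -9.97  1.09] TURN 0.002 alt 3.144 -3.139
```

```bash
python3 -m crank '[[[-2.8,-10,1.1,0],[-2.8,-10,1.1,0],[-2.8,-10,1.1,0],[-2.8,-10,1.1,0],[-2.8,-10,1.1,0]]]'
python3 - <<'E'
from h import *
f=shot('wrist','w4.png'); plan([.5108,-.0312,.12],np.pi/2-.02)
E
```

```text
clock: 11.4
tcp_pos: [0.4102, -0.0006, 0.2687]
orientation: [3.041, 1.543, -0.119]
force: [-0.7, -0.4, -1.2]
opening: 0.0522
clock 11.45 tcp [ 0.4099 -0.0008  0.2685] jawyaw -1.59 toolx [ 0.027 -0.003 -1.   ] F [ 0.   0.1 -2. ] op 0.0524 j6 1.56
SHIFT [15.13  2.81 -9.74] TURN 0.001 alt 3.142 -3.141
```

View pics/w4.png

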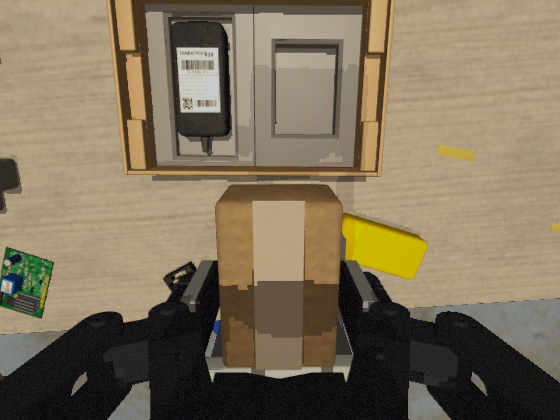

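The supply lies in the long recess at (203,90). The box is held straight, spanning (217..340, 212..365). The short recess mouth is (273,40) to (341,137).

```bash
python3 - <<'E'
from h import *
f=load('w4'); z=.2685+.0157
print([ray(f,*q,z).round(4) for q in[(217,215),(341,215),(222,365),(336,365)]])
s=np.array([ray(f,*q,.032)[:2] for q in[(272,40),(341,40),(340,137),(270,137)]]);print(s.mean(0).round(4))
print('ps', [ray(f,*q,.048).round(4) for q in[(170,80),(230,80),(203,21),(207,135),(207,153)]])
E
```

```text
[array([0.4426, 0.0231, 0.2842]), array([ 0.4417, -0.0243,  0.2842]), array([0.3761, 0.0251, 0.2842]), array([ 0.3751, -0.0239,  0.2842])]
[ 0.5109 -0.0305]
ps [array([0.5212, 0.1049, 0.048 ]), array([0.5202, 0.0456, 0.048 ]), array([0.5733, 0.0685, 0.048 ]), array([0.4676, 0.072 , 0.048 ]), array([0.4494, 0.0732, 0.048 ])]
```

```bash
python3 -m crank '[[[5,2.8,-9.8,0],[8,2.8,-9.8,0],[12,2.8,-9.8,0],[15.1,2.8,-9.8,0],[15.1,2.8,-9.8,0],[15.1,2.8,-9.8,0]]]'
python3 - <<'E'
from h import *
plan([.5115,-.0312,.036],np.pi/2-.02)
E
```

```text
clock: 12.05
tcp_pos: [0.5112, -0.0323, 0.12]
orientation: [3.037, 1.546, -0.126]
force: [-0.4, -0.1, -1.0]
opening: 0.0524
clock 12.05 tcp [ 0.5112 -0.0323  0.12  ] jawyaw -1.592 toolx [ 0.025 -0.003 -1.   ] F [-0.4 -0.1 -1. ] op 0.0524 j6 1.51
SHIFT [ 8.4  -0.13  0.18] TURN -0.001 alt 3.141 -3.143
```

```bash
python3 -m crank '[[[3,-0.1,0.1,0],[5,-0.1,0.15,0],[6,-0.1,0.2,0],[7,-0.1,0.2,0],[7.7,-0.1,0.2,0],[8.2,-0.1,0.2,0],[8.4,-0.1,0.2,0],[8.4,-0.1,0.2,0]]]'; python3 -m crank '[[[0.1,0,0,0],[0.2,0,0,0],[0.3,0,0,0],[0.3,0,0,0]]]'
```

```text
clock: 12.85
tcp_pos: [0.5115, -0.0315, 0.0361]
orientation: [3.037, 1.546, -0.125]
force: [0.0, 0.3, -0.4]
opening: 0.0522
clock: 13.25
tcp_pos: [0.5119, -0.0315, 0.0334]
orientation: [3.038, 1.545, -0.124]
force: [0.2, 0.5, 1.0]
opening: 0.0521
```

Force has just started to rise. Press slightly, release and rise.

```bash
python3 -m crank '[[[0.1,0,0,0],[0.1,0,0,0]]]'; python3 -m crank '[[[0,0,0,0],[0,0,0,0],[0,0,0,0],[0,0,0,0]]]' 6.6
python3 -m crank '[[[-2,0,0,0],[-5,0,0,0],[-10,0,0,0],[-15,0,0,0],[-20,0,0,0],[-22,0,0,0]]]'
python3 - <<'E'
from h import *
shot('top','top1.png')
plan([.47,.33,.25],np.pi/2)
E
```

```text
clock: 13.45
tcp_pos: [0.5121, -0.0315, 0.0332]
orientation: [3.04, 1.544, -0.123]
force: [-0.9, -0.0, 5.9]
opening: 0.0518
clock: 13.85
tcp_pos: [0.5121, -0.0315, 0.0331]
orientation: [3.039, 1.544, -0.123]
force: [-0.5, -0.6, 1.1]
opening: 0.0658
clock: 14.45
tcp_pos: [0.5082, -0.0309, 0.2583]
orientation: [3.048, 1.536, -0.114]
force: [0.8, 0.2, -0.4]
opening: 0.0659
clock 14.5 tcp [ 0.509  -0.031   0.2598] jawyaw -1.592 toolx [ 0.038 -0.004 -0.999] F [ 0.1 -0.7  1.8] op 0.0659 j6 1.51
SHIFT [  0.67 -36.01   4.68] TURN -0.021 alt 3.121 -3.162
```

```bash
python3 -m crank '[[[0,-36,5,0],[0,-36,5,0],[0,-36,5,0],[0,-36,5,0],[0,-36,5,0],[0,-36,5,0],[0,-36,5,0],[0,-36,5,0]]]' 8.5
python3 -m crank '[[[0,0,0,0],[0,0,0,0]]]'
python3 - <<'E'
from h import *
f=shot('wrist','w5.png'); plan([.50,.35,.1],np.pi/2)
c=f['image'][0:300,120:480,::-1]; cv2.imwrite('pics/c5.png',cv2.resize(c,None,fx=2,fy=2,interpolation=cv2.INTER_CUBIC))
E
```

```text
clock: 15.3
tcp_pos: [0.4654, 0.3343, 0.2554]
orientation: [3.076, 1.534, -0.082]
force: [0.0, -0.4, -0.2]
opening: 0.085
clock: 15.5
tcp_pos: [0.4651, 0.3336, 0.2545]
orientation: [3.026, 1.535, -0.132]
force: [0.7, -0.9, -0.1]
opening: 0.0852
clock 15.55 tcp [0.4653 0.3329 0.2548] jawyaw -1.588 toolx [ 0.036 -0.005 -0.999] F [ 0.  -0.   0.4] op 0.0847 j6 2.21
SHIFT [15.59 -1.83 -2.88] TURN -0.017 alt 3.124 -3.159
```

View pics/c5.png

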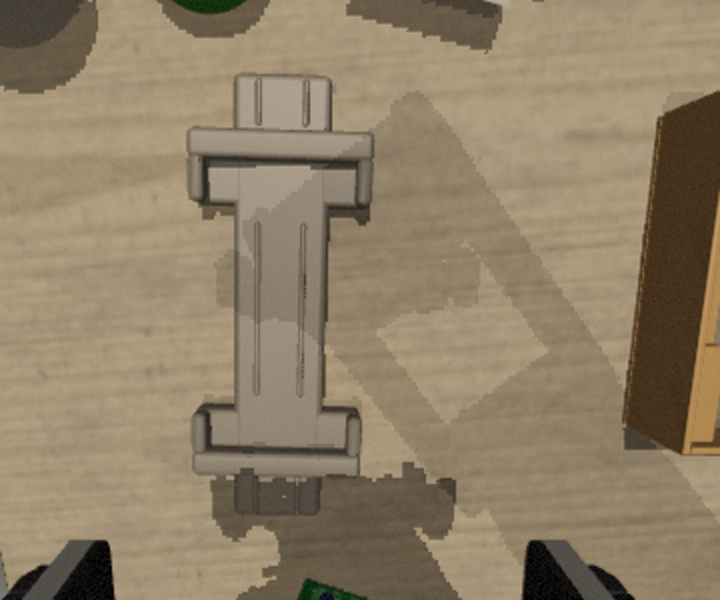

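The cradle's beam edges in the crop are at x=236..324 at y=210 and x=237..321 at y=402. Its ends are at (283,74) and (277,514).

```bash
python3 - <<'E'
from h import *
f=load('w5'); P=lambda u,v,z:ray(f,120+u/2,v/2,z)[:2]
y=lambda a:round(float(np.arctan2(a[1],a[0])),4)
a,b,c,d=[P(*q,.02) for q in[(236,210),(237,402),(325,205),(322,405)]]
print('beam yaw',y(a-b),y(c-d),'mid',((a+b)/2).round(4),((c+d)/2).round(4))
t,u=P(283,74,.02),P(277,514,.02); print('ends',t.round(4),u.round(4),y(t-u),'len',np.linalg.norm(t-u),'ctr',((t+u)/2).round(4))
s=[P(*q,.034) for q in[(187,133),(373,135),(193,471),(360,472)]];print(np.round(s,4),np.mean(s,0).round(4),y((s[0]+s[1])/2-(s[2]+s[3])/2))
k=(t+u)/2
plan([*k,.1],np.pi/2+0.0); plan([*k,.003],np.pi/2)
E
```

```text
beam yaw -0.0386 -0.029 mid [0.5027 0.3763] [0.5024 0.3294]
ends [0.6185 0.348 ] [0.3849 0.358 ] -0.0427 len 0.23385543007157802 ctr [0.5017 0.353 ]
[[0.5894 0.3953]
 [0.5871 0.304 ]
 [0.4161 0.4026]
 [0.414  0.3106]] [0.5017 0.3531] -0.04
clock 15.55 tcp [0.4653 0.3329 0.2548] jawyaw -1.588 toolx [ 0.036 -0.005 -0.999] F [ 0.  -0.   0.4] op 0.0847 j6 2.21
SHIFT [15.6  -2.13 -3.05] TURN -0.017 alt 3.124 -3.159
clock 15.55 tcp [0.4653 0.3329 0.2548] jawyaw -1.588 toolx [ 0.036 -0.005 -0.999] F [ 0.  -0.   0.4] op 0.0847 j6 2.21
SHIFT [25.29 -2.17 -2.7 ] TURN -0.017 alt 3.124 -3.159
```

```bash
python3 -m crank '[[[5,-2.2,-2.8,0.023],[10,-2.2,-2.8,0.023],[15,-2.2,-2.8,0.023],[20,-2.2,-2.7,0.023],[23,-2.2,-2.7,0.023],[25,-2.2,-2.7,0.023],[25.4,-2.2,-2.7,0.023],[25.4,-2.2,-2.7,0.023]]]'
python3 -m crank '[[[0,0,0,0],[0,0,0,0],[0,0,0,0],[0,0,0,0],[0,0,0,0],[0,0,0,0]]]' 4 45
```

```text
clock: 16.35
tcp_pos: [0.5023, 0.352, 0.002]
orientation: [3.041, 1.535, -0.143]
force: [-0.1, 0.6, 0.9]
opening: 0.0852
clock: 16.95
tcp_pos: [0.5033, 0.3524, 0.004]
orientation: [3.091, 1.532, -0.092]
force: [0.3, -1.6, 6.2]
opening: 0.0485
```

```bash
python3 -m crank '[[[-2,0,0,0],[-6,0,0,0],[-10,0,0,0],[-14,0,0,0],[-18,0,0,0],[-19,0,0,0],[-19,0,0,0]]]'
python3 - <<'E'
from h import *
plan([.512,.0228,.2],-.02)
E
```

```text
clock: 17.65
tcp_pos: [0.4966, 0.3537, 0.1961]
orientation: [-3.122, 1.529, -0.022]
force: [0.2, 0.5, -2.2]
opening: 0.0492
clock 17.65 tcp [0.4966 0.3537 0.1961] jawyaw -1.612 toolx [ 0.042 -0.001 -0.999] F [ 0.2  0.5 -2.2] op 0.0492 j6 2.24
SHIFT [-0.3  33.   -2.93] TURN 1.549 alt 4.691 -1.592
```

```bash
python3 -m crank '[[[-0.3,5,-0.4,-0.15],[-0.3,10,-0.8,-0.3],[-0.3,15,-1.3,-0.45],[-0.3,19,-1.8,-0.6],[-0.3,23,-2.2,-0.75],[-0.3,26,-2.5,-0.9],[-0.3,29,-2.7,-1.05],[-0.3,31,-2.9,-1.2]]]'
python3 - <<'E'
from h import *
plan([.512,.0228,.2],-.02)
E
```

```text
clock: 18.45
tcp_pos: [0.5109, 0.0407, 0.1975]
orientation: [1.976, 1.534, -0.045]
force: [0.2, -0.3, -0.3]
opening: 0.0489
clock 18.45 tcp [0.5109 0.0407 0.1975] jawyaw -0.45 toolx [ 0.037 -0.002 -0.999] F [ 0.2 -0.3 -0.3] op 0.0489 j6 0.51
SHIFT [-0.24  0.88  1.56] TURN -0.43 alt 2.711 -3.572
```

```bash
python3 -m crank '[[[-0.2,0.9,1.5,-0.15],[-0.2,0.9,1.5,-0.3],[-0.2,0.9,1.5,-0.43],[-0.2,0.9,1.5,-0.43],[-0.2,0.9,1.5,-0.43],[-0.2,0.9,1.5,-0.43]]]'
python3 - <<'E'
from h import *
f=shot('wrist','w6.png'); shot('top','top2.png'); plan([.512,.0228,.12],-.02)
a=f['image'][:,:,::-1]; cv2.imwrite('pics/v6.png',a)
E
```

```text
clock: 19.05
tcp_pos: [0.5119, 0.0234, 0.1988]
orientation: [1.544, 1.535, -0.049]
force: [0.9, -0.3, -0.2]
opening: 0.0487
clock 19.15 tcp [0.5122 0.0234 0.1992] jawyaw -0.021 toolx [ 0.036 -0.002 -0.999] F [-0.3  0.1 -1.7] op 0.0488 j6 0.05
SHIFT [ 7.92 -0.31  0.05] TURN -0.001 alt 3.141 -3.142
```

View pics/v6.png

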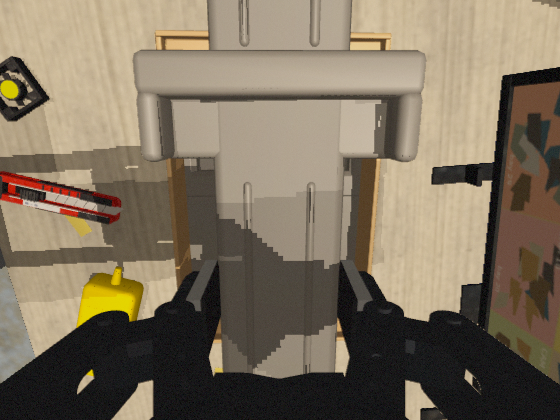

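The cradle is held squarely. Its near-end stop spans (135..425, ~70), over the carton walls at (170..380).

```bash
python3 - <<'E'
from h import *
f=load('w6'); z=.1992-.004
A=[ray(f,*q,z+.034)[:2] for q in[(135,70),(425,70),(280,52)]]; print(np.round(A,4),'mid',((A[0]+A[1])/2).round(4))
B=[ray(f,*q,z+.02)[:2] for q in[(216,180),(343,180),(220,340),(338,340)]]; print(np.round(B,4))
m0,m1=(B[0]+B[1])/2,(B[2]+B[3])/2; print(m0,m1,np.arctan2(*(m1-m0)))
print('carton wall top far corners',[ray(f,*q,.07).round(4) for q in[(157,32),(390,35)]])
E
```

```text
[[0.4697 0.1075]
 [0.5566 0.106 ]
 [0.5126 0.1117]] mid [0.5131 0.1067]
[[0.489  0.0715]
 [0.5356 0.0702]
 [0.4859 0.004 ]
 [0.5355 0.0017]]
[0.5123214  0.07089051] [0.51072329 0.00285994] -3.118105892470032
carton wall top far corners [array([0.4337, 0.1514, 0.07  ]), array([0.5985, 0.1472, 0.07  ])]
```

```bash
python3 -m crank '[[[4,-0.15,0,0],[8,-0.25,0,0],[10,-0.3,0,0],[12,-0.4,0.1,0],[13.2,-0.45,0.1,0],[13.8,-0.45,0.1,0],[13.8,-0.45,0.1,0]]]'
python3 - <<'E'
from h import *
plan([.5125,.0225,.056],-.02)
E
```

```text
clock: 19.85
tcp_pos: [0.5127, 0.0223, 0.0609]
orientation: [1.544, 1.535, -0.047]
force: [-0.7, 0.3, -1.5]
opening: 0.0489
clock 19.85 tcp [0.5127 0.0223 0.0609] jawyaw -0.021 toolx [ 0.036 -0.002 -0.999] F [-0.7  0.3 -1.5] op 0.0489 j6 0.05
SHIFT [ 0.49 -0.04 -0.02] TURN -0.001 alt 3.141 -3.142
```

```bash
python3 -m crank '[[[0.2,0,0,0],[0.4,0,0,0],[0.55,0,0,0],[0.65,0,0,0],[0.65,0,0,0]]]'
```

```text
clock: 20.35
tcp_pos: [0.5139, 0.0221, 0.055]
orientation: [1.545, 1.533, -0.047]
force: [0.9, -3.9, 2.8]
opening: 0.0491
```

```bash
python3 -m crank '[[[0,0,0,0],[0,0,0,0],[0,0,0,0],[0,0,0,0]]]' 6.6
python3 -m crank '[[[-2,0,0,0],[-5,0,0,0],[-10,0,0,0],[-15,0,0,0],[-19,0,0,0],[-19,0,0,0],[-19,0,0,0],[-19,0,0,0]]]'
python3 - <<'E'
from h import *
plan([.45,-.42,.25],np.pi/2)
f=shot('wrist','w7.png')
E
```

```text
clock: 20.75
tcp_pos: [0.5135, 0.0223, 0.0548]
orientation: [1.546, 1.533, -0.046]
force: [-0.8, -0.1, 0.0]
opening: 0.0654
clock: 21.55
tcp_pos: [0.5053, 0.0226, 0.243]
orientation: [1.539, 1.537, -0.052]
force: [0.1, 0.2, -0.5]
opening: 0.0658
clock 21.55 tcp [0.5053 0.0226 0.243 ] jawyaw -0.021 toolx [ 0.034 -0.002 -0.999] F [ 0.1  0.2 -0.5] op 0.0658 j6 0.05
SHIFT [-0.81 -4.58 44.37] TURN 1.55 alt 4.691 -1.592
```

View pics/w7.png

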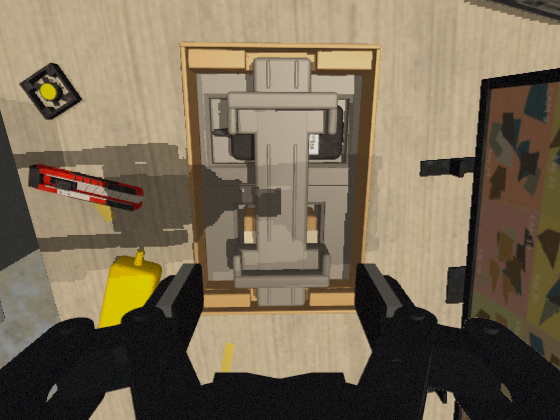

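The cradle sits between the shoulders at both ends, (282,70) and (280,298). The supply at (285,140) and the box at (280,225) are visible beneath it. Next I locate the cradle exactly and plan the tester grasp. The tester's position comes from the earlier wrist view.

```bash
python3 - <<'E'
from h import *
f=load('w7')
a,b,c,d=[ray(f,*q,.084)[:2] for q in[(228,100),(338,100),(233,283),(330,283)]]
print(np.round([a,b,c,d],4),((a+b)/2).round(4),((c+d)/2).round(4))
e=[ray(f,*q,.07)[:2] for q in[(282,58),(280,305)]];print('ends',np.round(e,4),'ctr',np.mean(e,0).round(4),'len',np.linalg.norm(e[0]-e[1]))
w=[ray(f,*q,.07)[:2] for q in[(181,44),(380,46),(196,312),(365,312)]];print('carton',np.round(w,4),np.mean(w,0))
plan([.486,-.427,.2],np.pi/2+.148)
E
```

```text
[[ 0.4704  0.1058]
 [ 0.5614  0.104 ]
 [ 0.465  -0.06  ]
 [ 0.5581 -0.0636]] [0.5159 0.1049] [ 0.5116 -0.0618]
ends [[ 0.5161  0.1389]
 [ 0.5098 -0.0937]] ctr [0.5129 0.0226] len 0.23274971000579678
carton [[ 0.4332  0.1508]
 [ 0.5985  0.1469]
 [ 0.424  -0.0982]
 [ 0.598  -0.1056]] [0.51339016 0.02348749]
clock 21.6 tcp [0.5053 0.0226 0.2427] jawyaw -0.021 toolx [ 0.033 -0.002 -0.999] F [-0.2  0.  -0.5] op 0.0659 j6 0.05
SHIFT [ 4.29 -1.13 44.99] TURN 1.402 alt 4.543 -1.74
```

```bash
python3 -m crank '[[[0,-0.1,5,0.15],[0,-0.3,10,0.3],[0,-0.6,15,0.45],[0,-1,20,0.6],[0,-1.5,25,0.75],[0,-2.2,30,0.9],[0,-2.8,35,1.05],[0,-3.2,40,1.2]]]' 8.5
python3 - <<'E'
from h import *
plan([.45,-.427,.24],np.pi/2+.148)
E
```

```text
clock: 22.4
tcp_pos: [0.4638, -0.3765, 0.2401]
orientation: [2.826, 1.54, 0.027]
force: [1.1, -0.3, -0.9]
opening: 0.0853
clock 22.4 tcp [ 0.4638 -0.3765  0.2401] jawyaw -1.228 toolx [ 0.031  0.001 -1.   ] F [ 1.1 -0.3 -0.9] op 0.0853 j6 0.51
SHIFT [-0.04  4.29  3.  ] TURN 0.195 alt 3.337 -2.947
```

```bash
python3 -m crank '[[[0,4.3,3,0.15],[0,4.3,3,0.195],[0,4.3,3,0.195],[0,4.3,3,0.195],[0,4.3,3,0.195]]]'
python3 - <<'E'
from h import *
f=shot('wrist','w8.png'); plan([.486,-.427,.1],np.pi/2+.148)
c=f['image'][20:300,160:440,::-1]; cv2.imwrite('pics/c8.png',cv2.resize(c,None,fx=2,fy=2,interpolation=cv2.INTER_CUBIC))
E
```

```text
clock: 22.9
tcp_pos: [0.4503, -0.4259, 0.2391]
orientation: [3.058, 1.541, 0.066]
force: [-0.1, 1.1, 1.3]
opening: 0.0848
clock 22.95 tcp [ 0.4505 -0.4259  0.2394] jawyaw -1.42 toolx [ 0.03   0.001 -1.   ] F [-0.3 -0.4 -0.3] op 0.0851 j6 0.63
SHIFT [14.04  0.6  -3.08] TURN 0.002 alt 3.144 -3.139
```

View pics/c8.png

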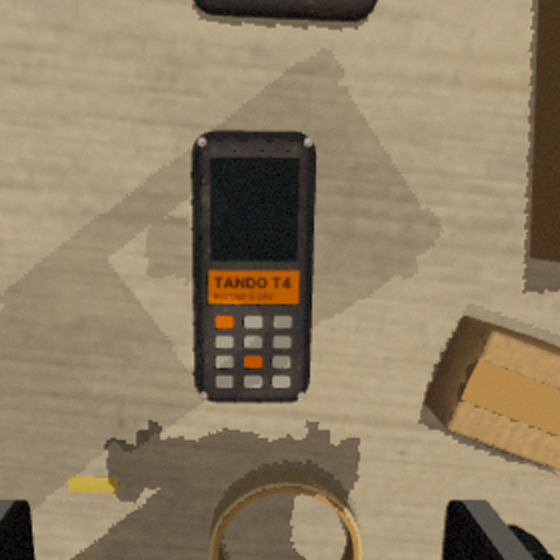

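```bash
python3 - <<'E'
from h import *
f=load('w8'); q=np.array([ray(f,160+u/2,20+v/2,.03)[:2] for u,v in[(202,142),(309,142),(302,395),(207,395)]])
e=np.array([ray(f,160+u/2,20+v/2,.022)[:2] for u,v in[(192,270),(314,270),(255,131),(253,402)]])
y=lambda a:np.arctan2(a[1],a[0])
print(q.mean(0).round(4),y(q[0]-q[3]),y(q[1]-q[2]),e.round(4),e[:2].mean(0).round(4),e[2:].mean(0).round(4))
plan([.4855,-.427,.005],np.pi/2+.148)
E
```

```text
[ 0.4865 -0.4292] 0.15869512116263165 0.14637591802082545 [[ 0.4831 -0.3971]
 [ 0.4925 -0.4593]
 [ 0.5547 -0.4187]
 [ 0.4182 -0.4391]] [ 0.4878 -0.4282] [ 0.4864 -0.4289]
clock 22.95 tcp [ 0.4505 -0.4259  0.2394] jawyaw -1.42 toolx [ 0.03   0.001 -1.   ] F [-0.3 -0.4 -0.3] op 0.0851 j6 0.63
SHIFT [23.53  0.56 -2.74] TURN 0.002 alt 3.144 -3.139
```

```bash
python3 -m crank '[[[5,0.7,-2.8,0],[10,0.7,-2.8,0],[15,0.7,-2.8,0],[19,0.7,-2.8,0],[22,0.7,-2.8,0],[23.5,0.75,-2.8,0],[23.5,0.75,-2.8,0],[23.5,0.75,-2.8,0]]]'
python3 -m crank '[[[0,0,0,0],[0,0,0,0],[0,0,0,0],[0,0,0,0],[0,0,0,0],[0,0,0,0]]]' 5 60
python3 -m crank '[[[-2,0,0,0],[-5,0,0,0],[-10,0,0,0],[-15,0,0,0],[-20,0,0,0],[-20,0,0,0],[-20,0,0,0]]]'
python3 - <<'E'
from h import *
plan([.513,.0226,.2],-.023)
E
```

```text
clock: 23.75
tcp_pos: [0.4875, -0.4293, 0.007]
orientation: [2.977, 1.538, -0.013]
force: [-0.5, -0.4, -0.2]
opening: 0.0852
clock: 24.35
tcp_pos: [0.4886, -0.4289, 0.011]
orientation: [2.971, 1.535, -0.021]
force: [-0.4, 5.0, 13.2]
opening: 0.0576
clock: 25.05
tcp_pos: [0.4813, -0.4288, 0.2125]
orientation: [2.919, 1.533, -0.072]
force: [-0.8, -0.4, -4.2]
opening: 0.0573
clock 25.05 tcp [ 0.4813 -0.4288  0.2125] jawyaw -1.421 toolx [ 0.038 -0.003 -0.999] F [-0.8 -0.4 -4.2] op 0.0573 j6 0.66
SHIFT [  1.25 -44.17  -9.83] TURN -1.398 alt 1.744 -4.54
```

```bash
python3 -m crank '[[[0,-5,-1,-0.15],[0,-10,-2,-0.3],[0,-15,-3.2,-0.45],[0,-20,-4.4,-0.6],[0,-25,-5.5,-0.75],[0,-30,-6.6,-0.9],[0,-35,-7.7,-1.05],[0,-39,-8.7,-1.2]]]'
python3 - <<'E'
from h import *
plan([.513,.0226,.2],-.023)
E
```

```text
clock: 25.85
tcp_pos: [0.507, -0.0281, 0.21]
orientation: [1.715, 1.538, -0.07]
force: [1.3, 0.4, -3.6]
opening: 0.0573
clock 25.85 tcp [ 0.507  -0.0281  0.21  ] jawyaw -0.215 toolx [ 0.032 -0.002 -0.999] F [ 1.3  0.4 -3.6] op 0.0573 j6 0.14
SHIFT [ 1.01 -0.52 -5.08] TURN -0.192 alt 2.95 -3.334
```

```bash
python3 -m crank '[[[1,-0.5,-3,-0.15],[1,-0.5,-5.1,-0.19],[1,-0.5,-5.1,-0.19],[1,-0.5,-5.1,-0.19],[1,-0.5,-5.1,-0.19],[1,-0.5,-5.1,-0.19]]]'
python3 - <<'E'
from h import *
f=shot('wrist','w9.png'); plan([.513,.0226,.12],-.023)
E
```

```text
clock: 26.45
tcp_pos: [0.5129, 0.0218, 0.1997]
orientation: [1.514, 1.539, -0.083]
force: [0.1, -0.6, -5.7]
opening: 0.0575
clock 26.5 tcp [0.513  0.0218 0.1999] jawyaw -0.026 toolx [ 0.032 -0.003 -0.999] F [-0.1  0.6 -4.8] op 0.0573 j6 0.05
SHIFT [ 7.98 -0.26 -0.09] TURN -0.003 alt 3.138 -3.145
```

View pics/w9.png

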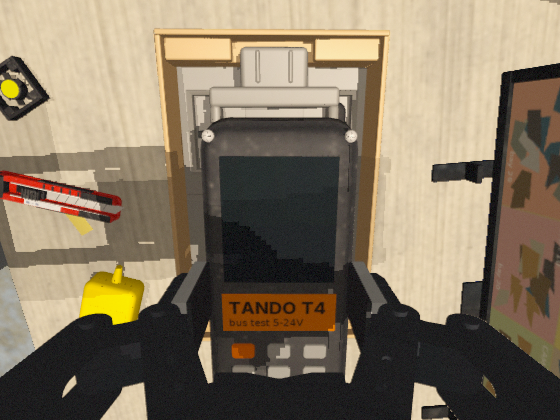

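The tester is held straight, with its top dots at (208,136) and (351,136) and its far end at row ~119. The cradle stop is visible just beyond at (275,97).

```bash
python3 - <<'E'
from h import *
f=load('w9'); 
for z in(.219,.205): print(z,[ray(f,*q,z).round(4) for q in[(208,136),(351,136),(280,119),(203,150),(356,150),(212,370),(346,370)]])
print('label',[ray(f,*q,.219).round(4) for q in[(222,295),(336,295),(219,156),(338,156)]])
w=load('w8'); print('pick dots',[ray(w,160+u/2,20+v/2,.03).round(4) for u,v in[(202,142),(309,142),(255,131)]])
print('cradle stop',[ray(f,*q,.084).round(4) for q in[(210,97),(339,97)]])
E
```

```text
0.219 [array([0.4892, 0.0859, 0.219 ]), array([0.5386, 0.0845, 0.219 ]), array([0.5141, 0.0909, 0.219 ]), array([0.487 , 0.0813, 0.219 ]), array([0.5405, 0.0797, 0.219 ]), array([ 0.4829, -0.0098,  0.219 ]), array([ 0.5395, -0.0129,  0.219 ])]
0.205 [array([0.4868, 0.0852, 0.205 ]), array([0.5419, 0.0837, 0.205 ]), array([0.5145, 0.0907, 0.205 ]), array([0.4845, 0.08  , 0.205 ]), array([0.5441, 0.0782, 0.205 ]), array([ 0.4799, -0.0215,  0.205 ]), array([ 0.543 , -0.0249,  0.205 ])]
label [array([0.4896, 0.025 , 0.219 ]), array([0.5346, 0.023 , 0.219 ]), array([0.4924, 0.079 , 0.219 ]), array([0.5342, 0.0778, 0.219 ])]
pick dots [array([ 0.545 , -0.3941,  0.03  ]), array([ 0.5528, -0.4451,  0.03  ]), array([ 0.5538, -0.4186,  0.03  ])]
cradle stop [array([0.4701, 0.1056, 0.084 ]), array([0.5611, 0.1033, 0.084 ])]
```

```bash
python3 - <<'E'
from h import *
plan([.5137,.024,.088],-.024)
E
python3 -m crank '[[[4,0,-0.2,0],[8,-0.2,-0.2,0],[9.5,-0.25,-0.2,0],[10.2,-0.28,-0.2,0],[10.8,-0.3,-0.2,0],[11.2,-0.3,-0.2,0],[11.2,-0.3,-0.2,0]]]'
python3 - <<'E'
from h import *
plan([.5137,.024,.081],-.024)
E
```

```text
clock 26.5 tcp [0.513  0.0218 0.1999] jawyaw -0.026 toolx [ 0.032 -0.003 -0.999] F [-0.1  0.6 -4.8] op 0.0573 j6 0.05
SHIFT [11.19 -0.29 -0.24] TURN -0.002 alt 3.139 -3.144
clock: 27.2
tcp_pos: [0.5141, 0.0235, 0.0883]
orientation: [1.521, 1.538, -0.076]
force: [0.1, 0.1, -4.1]
opening: 0.0575
clock 27.2 tcp [0.5141 0.0235 0.0883] jawyaw -0.027 toolx [ 0.033 -0.003 -0.999] F [ 0.1  0.1 -4.1] op 0.0575 j6 0.06
SHIFT [ 0.73 -0.06 -0.05] TURN -0.003 alt 3.139 -3.144
```

```bash
python3 -m crank '[[[0.2,0,0,0],[0.4,0,0,0],[0.6,-0.05,0,0],[0.7,-0.05,0,0],[0.7,-0.05,0,0]]]'
```

```text
clock: 27.7
tcp_pos: [0.5144, 0.0232, 0.0819]
orientation: [1.512, 1.536, -0.086]
force: [0.6, -3.1, 1.7]
opening: 0.0574
```

```bash
python3 -m crank '[[[0,0,0,0],[0,0,0,0],[0,0,0,0],[0,0,0,0],[0,0,0,0]]]' 7.6
python3 -m crank '[[[-1,0,0,0],[-3,0,0,0],[-7,0,0,0],[-12,0,0,0],[-17,0,0,0],[-20,0,0,0],[-20,0,0,0],[-20,0,0,0]]]'
python3 - <<'E'
from h import *
f=shot('wrist','w10.png'); plan([.5,0,.3],-.02)
t=grab_frame('top')['image'][130:280,130:450,::-1]
a=cv2.resize(f['image'][20:340,120:440,::-1],(480,480)); b=cv2.resize(t,(800,375))[:,380:700]
cv2.imwrite('pics/end.png',np.hstack([a,cv2.copyMakeBorder(b,0,105,0,0,cv2.BORDER_CONSTANT)]))
E
```

```text
clock: 28.2
tcp_pos: [0.5144, 0.0233, 0.0819]
orientation: [1.514, 1.536, -0.083]
force: [-0.2, 0.2, 0.0]
opening: 0.0759
clock: 29.0
tcp_pos: [0.5074, 0.0239, 0.2827]
orientation: [1.519, 1.535, -0.078]
force: [-0.3, -0.3, -1.5]
opening: 0.0758
clock 29.05 tcp [0.5069 0.0239 0.2813] jawyaw -0.026 toolx [ 0.033 -0.003 -0.999] F [-0.5 -0.5  0.4] op 0.0759 j6 0.05
SHIFT [-1.88 -0.56  2.41] TURN -0.006 alt 3.135 -3.148
```

View pics/end.png

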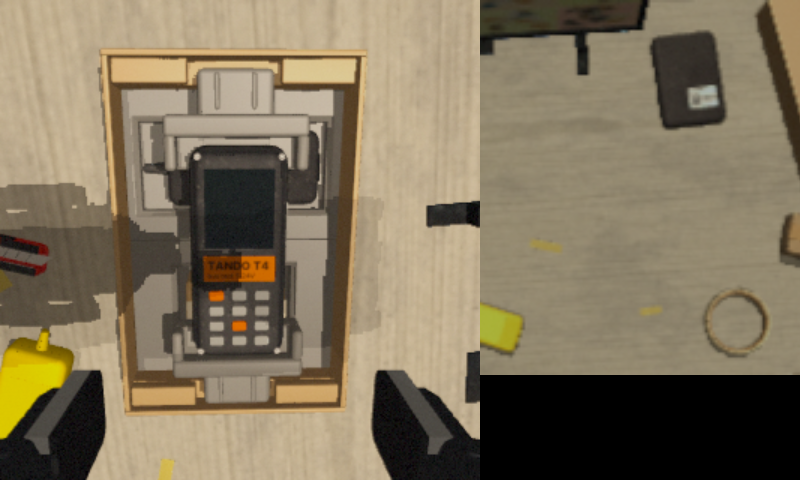

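The tester lies between the stops and the side lips. The drive, tape and tall box are unmoved. One numeric check before handing in.

```bash
python3 - <<'E'
from h import *
f=load('w10'); P=lambda u,v,z:ray(f,120+u/1.5,20+v/1.5,z)[:2]
q=np.array([P(*p,.1) for p in[(197,157),(281,155),(283,349),(201,350)]]); c=np.array([P(*p,.084) for p in[(164,125),(309,125),(301,365),(174,366)]])
n=np.linalg.norm
for s in(q,c): print(s.mean(0).round(4),'yaw',np.arctan2(*(s[0]+s[1]-s[2]-s[3])).round(3),'len',n(s[0]+s[1]-s[2]-s[3])/2,'wid',n(s[0]-s[1]))
a,b=load('top0')['image'].astype(int),grab_frame('top')['image'].astype(int)
for k,(u,v) in {'drive':(365,162),'tall':(417,226),'tape':(384,259)}.items(): print(k,'mean abs diff',abs(a-b)[v-22:v+22,u-22:u+22].mean().round(1))
order.close_job(); print(telemetry.state()['clock'])
E
```

```text
[0.5153 0.0234] yaw 0.01 len 0.12586316937948555 wid 0.05087073348472239
[0.5137 0.0232] yaw 0.023 len 0.1629839381943385 wid 0.09064903145349759
drive mean abs diff 1.1
tall mean abs diff 0.9
tape mean abs diff 5.5
the job is handed in; nothing more can be done
the job is handed in; nothing more can be done
```

The full set is packed in the order asked, and I handed the job in at about 29 s of the 104 s allowed. No verdict came back.

- **Power supply and smallest box:** each went down until the contact force rose, at the tool height I expected for the recess floor. I then released both before touching the cradle. A later picture showed the supply lying in the long recess. I did not take a separate measured check of the box after letting it go; it was only visible under the cradle.
- **Cradle:** both ends sit in the ledge notches. Its measured centre is within about 1 mm of the carton centre.
- **Tester:** it lies face up between the end stops and side lips. It is about 2 mm off the cradle centre and turned about 0.013 rad from it.
- **Heights and level:** final heights and level were not measured directly. They rest on the contact heights at release and the picture. The tool had picked up a tilt of about 0.03 rad during the job, but each piece was let go onto its support.
- **Bystanders:** before-and-after top pictures show the drive and taller box unchanged. The tape roll's patch differs a little more, which I put down to the arm's changed shadow. The roll appears in the same place, and the yellow look-alike was never touched.

No check failed. One measurement disagreed: the small box measured about 6 mm under its listed length and width, probably because of its rounded edges. The grip opening of 52 mm fits its 54 mm width.

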